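# Close the jerrican's vent and start the timer

## Robot

A 6-joint arm with a two-finger parallel gripper is mounted at the origin on the work surface. World frame = base frame: x ahead of the robot, y to its left, z up, the work surface at z = 0. Lengths are in m, angles in rad, forces in N, time in s.
With the tool pointing down it reaches from about 0.275 to 0.725 m from the base axis. Payload 15.9 kg.
Tool frame: the origin (TCP) lies at the very end of the fingers, on their centre line; the grasp point (between the pads) lies 19 mm behind it; y points along the fingers, x is the direction in which the jaws open and shut, and the axes are right-handed (so a half turn about y gives the same grasp; the last joint's range is limited). The gripper opens to 85 mm and grips with 20 to 120 N. Pads are 22 mm wide; open, the fingers measure 114 mm over their backs; the gripper's body (76 mm by 85 mm) begins 54 mm behind the grasp point. The pads swing forward as they close: fully open they stand 13 mm farther back than shut.
Start: joints at [1.196, 0.213, -0.034, 1.323, 0, 1.571], TCP at [0.183, 0.465, 0.231] pointing down, gripper open.
Joint ranges: [-2.98, 2.98], [-0.74, 1.72], [-1.14, 1.35], [-2.1, 2.04], [-1.57, 1.44], [-3.14, 3.14]. Speed limits (rad/s): [1.89, 1.89, 2.39, 2.57, 3.14, 3.14].

## Interface

Orientations are given as a 3x3 rotation matrix whose columns are the frame's x, y, z axes.
In Python, from bench import readout, cams, job_done gives the robot as it stands.
- The arm moves only by the tool carry_out, never from a script. Its argument "commands" is text: rows parted by semicolons, each of 5 numbers parted by spaces: the opening, from -1 (shut) to 1 (fully open), so that 0 is half open, then the shift along the tool's x, y, z in cm, then the turn about the tool's y in rad. A call has 1 to 10 rows; each row is the pose to reach, as a shift and turn from the pose measured when the call began, along the tool's axes at that moment; what a row does not reach only later rows make up. A row lasts 1/12 s, in which the tool goes at most 41.7 mm and 7.16 degrees, less where a joint would pass 70% of its speed; a pose out of reach is approached as far as the arm can. A call with a gripper value outside its range is refused whole. The fingers move at their own pace and stop on an object; "force" is the grip in N (left out, the last holds). Time passes only in rows, so rows that repeat a pose let the fingers close. It gives the time, the measured TCP pose, the force and the opening at its end, in the units of the state.
- readout.state(): the state, without advancing time (a new reading comes with each control period).
- cams.capture(name): name is "scene" or "top" or "wrist"; returns the picture (480x640x3 uint8, red, green, blue); there is no depth.
- cams.get_calibration(name): a dict with "fx", "fy", "cx", "cy" (pixels), "D" ([k1, k2, p1, p2, k3] as OpenCV has them; the pictures are not rectified), "R" (3x3) and "t" (3): a world point X has camera coordinates R X + t. Camera axes: x right, y down, z forward; pixel columns grow to the right and rows downward; lengths in m; the calibration is good to about 2 mm. A picture is of the moment at which its call begins: read the wrist's pose just before it. get_calibration takes no time and is no camera call; for the wrist camera it gives the pose at the moment of the call.
- job_done(): hands the job in, once; it reports no verdict.
The state is a dict: "time": time; "joint_positions": joint angles; "dq": joint speeds; "effort": joint torques, N m; "ee_pos": TCP position; "orientation": TCP orientation; "force": force on the tool from outside, world axes, zero at the start; "wrist_torque": the same for the moment, N m; "grip_width": finger opening in m.
Only numpy, scipy, OpenCV 4.12 (cv2) and the standard library are available. Lean on these libraries where they do the work, as an engineer would, in place of code of your own. Each camera call takes 0.05 s, during which the arm holds its last target. There are 200 camera calls.

## Task

The sample in the shorter of the two square jerricans is to stand: with a fingertip gently push the raised vent plug on its top fully home, then press the round key of the bench timer and take the hand away. Leave the other two containers' vent plugs up and the timer's square keys alone, and do not lift, tip or shift the containers or anything else on the bench.

Things in the scene. Friction and masses are not known exactly. Their poses are not given: they have to be found in the camera images.
- low_can: the shorter square jerrican, loose, off-white plastic, about 1.6 kg: 170 (x) by 95 (y) by 155 mm tall to its flat top. Origin: centre of its underside, z up. Along its own x on the top: screw cap (42 mm wide, 26 mm tall) at x = -57 mm, carrying handle from x = -29 to +29 mm (top 33 mm above the flat top, 14 mm thick, at y = 0), vent plug at x = +62 mm, y = 0
- low_can_plug_top (a point): centre of the upper face of the low jerrican's vent plug, a grey round button 24 mm in diameter; it moves with the plug (175 mm above the bench when up, 165 mm when home)
- low_can_plug (a joint): the low jerrican: its vent plug's travel in m: 0 = standing fully up (top 20 mm above the container's flat top), 0.010 = fully home (top 10 mm above it); starts between 0 and 0.002. It moves straight down, stays where it is left and takes about 4 N to push; its rubber head gives about 1 mm per 5 N under the finger, up to 4 mm, and this is not counted in the travel
- tall_can: the taller square jerrican, same make and material, to be left alone: 130 (x) by 110 (y) by 215 mm to its flat top, handle top 248 mm. Origin: centre of its underside; screw cap at x = -43 mm, its vent plug at x = +43 mm
- tall_can_plug (a joint): the tall jerrican: its vent plug's travel in m: 0 = standing fully up (top 20 mm above the container's flat top), 0.010 = fully home (top 10 mm above it); starts between 0 and 0.002. It moves straight down, stays where it is left and takes about 4 N to push; its rubber head gives about 1 mm per 5 N under the finger, up to 4 mm, and this is not counted in the travel. To be left up
- round_bottle: round bottle of the same off-white plastic, to be left alone: 116 mm in diameter, 175 mm to its flat top. Origin: centre of its underside; screw cap at x = -26 mm, its vent plug at x = +28 mm
- round_bottle_plug (a joint): the round bottle: its vent plug's travel in m: 0 = standing fully up (top 20 mm above the container's flat top), 0.010 = fully home (top 10 mm above it); starts between 0 and 0.002. It moves straight down, stays where it is left and takes about 4 N to push; its rubber head gives about 1 mm per 5 N under the finger, up to 4 mm, and this is not counted in the travel. To be left up
- timer: bench timer, fixed flat light-grey box 105 (x) by 180 (y) by 36 mm high with a display on its +x half. Origin: centre of its underside. Three grey keys in a row at x = -26 mm, standing 12 mm above the box: square keys (22 mm) at y = +56 and y = 0 mm, the round key (30 mm) at y = -56 mm
- key_round_top (a point): centre of the upper face of the round key (48 mm above the bench when up); moves with the key
- key_round (a joint): travel of the round key in m: 0 = up, 0.008 = fully down; it springs back. Counts as pressed beyond 0.0035 (about 4.5 N); fully down takes 8 N
- key_left (a joint): travel of the end square key (y = +56 mm), m, same spring; leave alone
- key_mid (a joint): travel of the middle square key, m, same spring; leave alone
- reagent_bottle: loose amber bottle, 44 mm in diameter, 85 mm tall; bystander, origin at its underside
- beaker: loose glass beaker, 60 mm wide, 75 mm tall; bystander, origin at its underside
- powder_jar: loose white jar with a green lid, 64 mm wide, 75 mm tall; bystander, origin at its underside
- cylinder_glass: loose clear measuring cylinder, 44 mm wide, 190 mm tall on a 72 mm foot; bystander, origin at its underside
- screwdriver: loose screwdriver, 170 mm long, lying flat; bystander
- mouse: loose black round computer mouse, 62 mm wide, 33 mm tall; bystander, origin at its underside
- sample_box: loose small closed cardboard box, 60 by 90 by 30 mm; bystander, origin at its underside
Mind the look-alikes: they are no part of the job. There is more than one size of the timer; the job needs the middle-sized.

How it is judged:
On the way, in this order (a step that is already met when the one before it is completed fails the run):
1. the low jerrican's vent plug is home (value of joint low_can_plug above 0.0085 m), for 0.2 s.
2. the timer's round key is pressed (value of joint key_round above 0.0035 m), for 0.05 s.
At the end, for the whole second after the job is handed in: the low jerrican's vent plug is home (at least 8.5 of 10 mm), the other two plugs are still up (less than 5 mm down), all timer keys are up again, the containers stand upright at rest within 25 mm of their starting places and all bystanders within 30 mm of theirs (value of joint low_can_plug above 0.0085 m and value of joint each of tall_can_plug, round_bottle_plug below 0.005 m and value of joint each of key_round, key_left, key_mid below 0.0015 m and distance of each of low_can, tall_can, round_bottle from where it was at the start of the episode below 0.025 m and angle between each of low_can, tall_can, round_bottle's own z axis and vertical below 0.1 rad and linear speed of each of low_can, tall_can, round_bottle below 0.02 m/s and distance of each of reagent_bottle, beaker, powder_jar, cylinder_glass, screwdriver, mouse, sample_box from where it was at the start of the episode below 0.03 m); the robot touches nothing.
It fails at once if the round key is pressed before the vent plug is home (value of joint key_round above 0.0025 m and value of joint low_can_plug below 0.0085 m).
It fails at once if a square key of the timer or the vent plug of another container is pushed in (value of joint any of key_left, key_mid above 0.0025 m or value of joint any of tall_can_plug, round_bottle_plug above 0.005 m).
It fails at once if a container is shifted more than 25 mm, lifted more than 10 mm or tipped (distance of any of low_can, tall_can, round_bottle from where it was at the start of the episode above 0.025 m or height (world z) of any of low_can, tall_can, round_bottle above 0.01 m or angle between any of low_can, tall_can, round_bottle's own z axis and vertical above 0.15 rad).
It fails at once if the jerrican or the timer is pressed harder than 30 N (contact force between the fingers and low_can above 30 N or contact force between the fingers and timer above 30 N).
It fails at once if a bystander is moved more than 30 mm (distance of any of reagent_bottle, beaker, powder_jar, cylinder_glass, screwdriver, mouse, sample_box from where it was at the start of the episode above 0.03 m).
It also fails if it takes over 48 s, if anything falls off the work surface, if the arm or the gripper's body presses on something with over 40 N, if the wrist force passes 120 N, or if a joint passes its speed limit or range.

## Working session

There is one attempt and no reset: what is moved stays moved. The work goes in short steps, Python scripts to look and compute and a tool call to move; the robot and the scene stay as the last step left them, time stands still between calls to the robot, and variables do not carry over. Pictures are saved under pics/ and viewed, about 8 in all and at most 12, crops included, and the job is handed in when it is done.

Besides the shell and the picture viewer there is one more tool, called after "Request:" as name(argument=value, ...) on one line, values as JSON. carry_out: Moves the arm, as the interface text tells. Its arguments: {"type":"object","properties":{"commands":{"type":"string"},"force":{"type":"number"}},"required":["commands"]}

```bash
mkdir -p pics; ls; python3 - <<'E'
from bench import readout, cams
import cv2,numpy as np
for n in("scene","top"):
    cv2.imwrite(f"pics/{n}0.png",cams.capture(n)[:,:,::-1])
    c=cams.get_calibration(n);print(n,{k:np.round(v,3).tolist() for k,v in c.items()})
s=readout.state();print(s["time"],s["ee_pos"],np.round(s["orientation"],3),s["grip_width"])
E
```

```text
pics
scene {'fx': 489.215, 'fy': 489.215, 'cx': 319.572, 'cy': 237.524, 'D': [-0.043, 0.0, 0.0, 0.0, 0.0], 'R': [[0.831, 0.557, 0.01], [0.345, -0.501, -0.794], [-0.437, 0.663, -0.608]], 't': [-0.403, -0.101, 1.563]}
top {'fx': 569.671, 'fy': 569.671, 'cx': 316.546, 'cy': 232.907, 'D': [-0.064, 0.0, 0.0, 0.0, 0.0], 'R': [[-0.018, -1.0, -0.018], [-0.995, 0.02, -0.1], [0.101, 0.016, -0.995]], 't': [-0.048, 0.525, 1.477]}
0.1 [0.18294347 0.46502401 0.2308809 ] [[ 0.366 -0.    -0.931]
 [ 0.931 -0.001  0.366]
 [-0.001 -1.    -0.   ]] 0.08532418240699756
```

View pics/scene0.png

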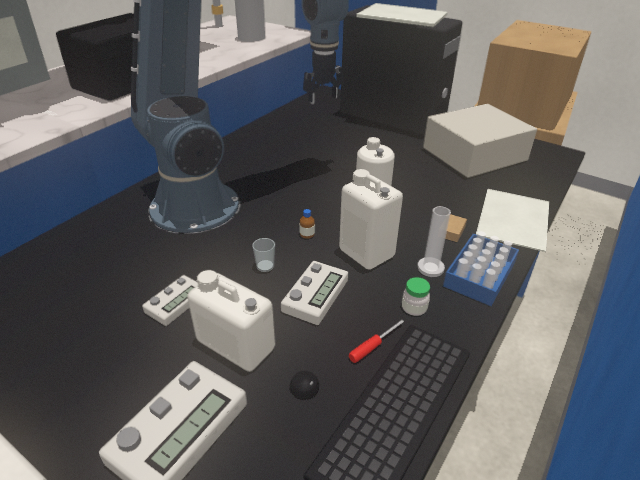

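View pics/top0.png

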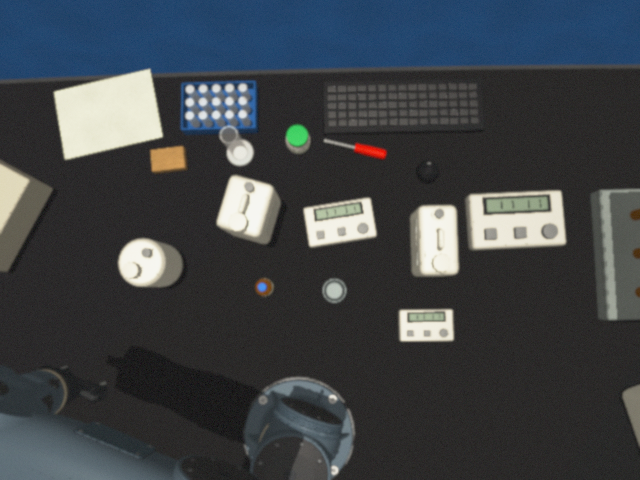

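Top view: the candidates are three timers, at (340,222), which is about 70 px ≈ 180 mm wide and so middle-sized, (515,220) large and (426,325) small. Containers: low jerrican (435,240) with its plug at (439,213), tall jerrican (248,210) with its plug at (250,187), and round bottle (150,262) with its plug at (147,253). The wanted round key is at (362,229). In the scene view the low plug is at (251,304) and the round key at (296,295).

```bash
cat > h.py <<'E'
import cv2,numpy as np
from bench import readout,cams
def ray(n,uv,c=None):
    c=c or cams.get_calibration(n); R=np.array(c["R"]);t=np.array(c["t"])
    K=np.array([[c["fx"],0,c["cx"]],[0,c["fy"],c["cy"]],[0,0,1]])
    p=cv2.undistortPoints(np.array([[uv]],float),K,np.array(c["D"]))[0,0]
    return -R.T@t, R.T@np.array([p[0],p[1],1])
def plane(n,uv,z,c=None):
    o,d=ray(n,uv,c); return o+d*(z-o[2])/d[2]
def grey(img,box):
    x0,y0,x1,y1=box; g=cv2.cvtColor(img[y0:y1,x0:x1],cv2.COLOR_RGB2GRAY); return g
E
python3 - <<'E'
from h import *
t=cv2.imread("pics/top0.png");s=cv2.imread("pics/scene0.png")
a=cv2.resize(t[195:285,300:470],None,fx=4,fy=4,interpolation=cv2.INTER_CUBIC)
b=cv2.resize(s[255:345,180:350],None,fx=4,fy=4,interpolation=cv2.INTER_CUBIC)
b=b[:240]
im=np.vstack([a[:340],b]);cv2.imwrite("pics/crop.png",im);print(im.shape)
for n,uv,z in [("top",(439,213),.175),("scene",(251,303),.175),("top",(362,229),.048),("scene",(296,294.5),.048)]: print(n,plane(n,uv,z).round(4))
# can/timer white boxes
hs=cv2.cvtColor(t,cv2.COLOR_BGR2GRAY)
m=(hs>150).astype(np.uint8)
for c in cv2.findContours(m,0,2)[0]:
    if cv2.contourArea(c)>600: print(np.round(cv2.minAreaRect(c)[0]),np.round(cv2.minAreaRect(c)[1]),cv2.minAreaRect(c)[2])
E
```

```text
(580, 680, 3)
top [ 0.5507 -0.3534  0.175 ]
scene [ 0.5572 -0.3573  0.175 ]
top [ 0.5296 -0.1771  0.048 ]
scene [ 0.5379 -0.182   0.048 ]
[426. 325.] [31. 54.] 88.75463104248047
[142. 262.] [46. 47.] 90.0
[436. 240.] [69. 42.] 88.21009063720703
[340. 222.] [40. 68.] 80.86982727050781
[517. 219.] [55. 94.] 87.1375961303711
[245. 206.] [46. 55.] 16.699243545532227
[ 14. 198.] [28. 68.] 0.0
[107. 114.] [ 70. 103.] 77.06194305419922
```

View pics/crop.png

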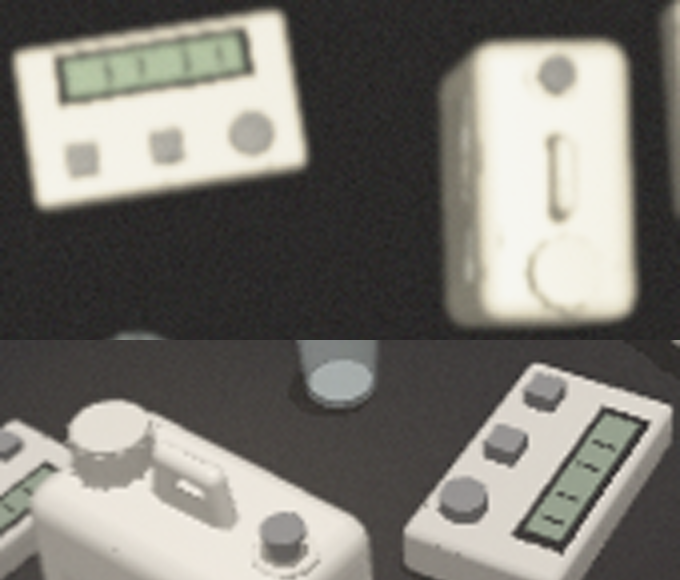

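The crops confirm the choice: the low jerrican's grey plug is at top (439,213.6) and scene (250.6,301.5), and the middle timer's round key at top (362.5,228) and scene (295.5,293.5). I'll close the fingers, lift, and swing across while turning with the base.

Request:
carry_out(commands="-1 0 -4 0 0; -1 0 -8 0 0; -1 0 -12 0 0; -1 0 -14 0 0.1; -1 -2 -14 -2 0.2; -1 -4.5 -14 -4.5 0.3; -1 -7 -14 -7 0.4; -1 -9.5 -14 -9.5 0.5; -1 -12 -14 -12 0.6; -1 -14.5 -14 -14.5 0.7")

```text
time: 0.93
ee_pos: [0.2649, 0.2755, 0.3708]
orientation: [[0.882, -0.001, -0.472], [0.472, -0.001, 0.882], [-0.001, -1.0, -0.001]]
force: [1.6, 1.0, 0.1]
grip_width: 0.0001
```

```bash
cat >> h.py <<'E'
def go(x,y,z):
    s=readout.state();R=np.array(s["orientation"]);p=np.array(s["ee_pos"])
    print("t",round(s["time"],2),"tcp",p.round(4),"tool cm",(R.T@(np.array([x,y,z])-p)*100).round(2),"q",np.round(s["joint_positions"],2),"az x",np.arctan2(R[1,0],R[0,0]).round(3),"F",np.round(s["force"],1))
E
python3 - <<'E'
from h import *
def tri(a,b):
    (o1,d1),(o2,d2)=ray("top",a),ray("scene",b)
    k=np.linalg.lstsq(np.c_[d1,-d2],o2-o1,rcond=None)[0]; p,q=o1+k[0]*d1,o2+k[1]*d2
    return ((p+q)/2).round(4),np.linalg.norm(p-q).round(4)
print(tri((438.6,213.4),(250.4,301.4)),tri((362.4,227.9),(295.4,293.4)))
for n,uv,z in [("top",(438.6,213.4),.175),("scene",(250.4,301.4),.175),("top",(362.4,227.9),.048),("scene",(295.4,293.4),.048)]: print(n,plane(n,uv,z).round(4))
go(.5,-.3,.36)
E
```

```text
(array([ 0.5506, -0.3526,  0.1718]), np.float64(0.0012)) (array([ 0.5329, -0.1781,  0.0458]), np.float64(0.0006))
top [ 0.5497 -0.3524  0.175 ]
scene [ 0.5533 -0.3545  0.175 ]
top [ 0.5324 -0.1782  0.048 ]
scene [ 0.5345 -0.1798  0.048 ]
t 0.93 tcp [0.2649 0.2755 0.3708] tool cm [ -6.44   1.14 -61.83] q [ 0.81 -0.01  0.07  1.65 -0.    1.88] az x 0.492 F [1.6 1.  0.1]
```

Request:
carry_out(commands="-1 0 0 -3 0.1; -1 0 0 -6.5 0.2; -1 -1 0 -10 0.3; -1 -1 0 -13.5 0.4; -1 -2 0 -17 0.5; -1 -2 0 -20.5 0.6; -1 -3 0 -24 0.7; -1 -3 0 -27.5 0.8; -1 -3 0 -31 0.9; -1 -3 0 -34 1.0")

```text
time: 1.77
ee_pos: [0.3993, -0.0406, 0.3709]
orientation: [[0.871, -0.001, 0.492], [-0.492, -0.001, 0.871], [0.0, -1.0, -0.001]]
force: [0.7, 1.3, -0.0]
grip_width: -0.0005
```

```bash
python3 - <<'E'
from h import *
go(.49,-.31,.36)
E
```

```text
t 1.77 tcp [ 0.3993 -0.0406  0.3709] tool cm [ 21.15   1.12 -18.99] q [-0.1   0.03  0.11  1.65 -0.    1.98] az x -0.514 F [ 0.7  1.3 -0. ]
```

Request:
carry_out(commands="-1 3 0 -2.7 0; -1 6 0 -5.4 0; -1 9 1 -8.1 0; -1 12 1 -10.8 0; -1 15 1 -13.5 0; -1 18 1 -16.2 0; -1 21 1 -19 0; -1 21 1 -19 0; -1 21 1 -19 0; -1 21 1 -19 0")

```text
time: 2.6
ee_pos: [0.4886, -0.3092, 0.3608]
orientation: [[0.87, -0.001, 0.492], [-0.492, -0.001, 0.87], [-0.001, -1.0, -0.001]]
force: [-0.2, -0.6, 0.4]
grip_width: 0.0002
```

```bash
python3 - <<'E'
from h import *
c=cams.get_calibration("wrist")
cv2.imwrite("pics/w1.png",cams.capture("wrist")[:,:,::-1])
R=np.array(c["R"]);t=np.array(c["t"]);print(R.round(3),(-R.T@t).round(3))
K=np.array([[c["fx"],0,c["cx"]],[0,c["fy"],c["cy"]],[0,0,1]])
P=np.array([[.551,-.353,.174],[.533,-.178,.048]])
print(cv2.projectPoints(P,cv2.Rodrigues(R)[0],t,K,np.array(c["D"]))[0][:,0].round(1))
go(.551,-.353,.2)
E
```

```text
[[ 0.871 -0.492 -0.   ]
 [-0.472 -0.835  0.283]
 [-0.139 -0.246 -0.959]] [ 0.524 -0.246  0.504]
[[399.1 215.1]
 [294.   66.5]]
t 2.65 tcp [ 0.4885 -0.3086  0.3615] tool cm [ 7.63 16.15 -0.78] q [-0.56  0.43  0.59  1.74 -0.    1.52] az x -0.514 F [-0.5  0.3 -0. ]
```

View pics/w1.png

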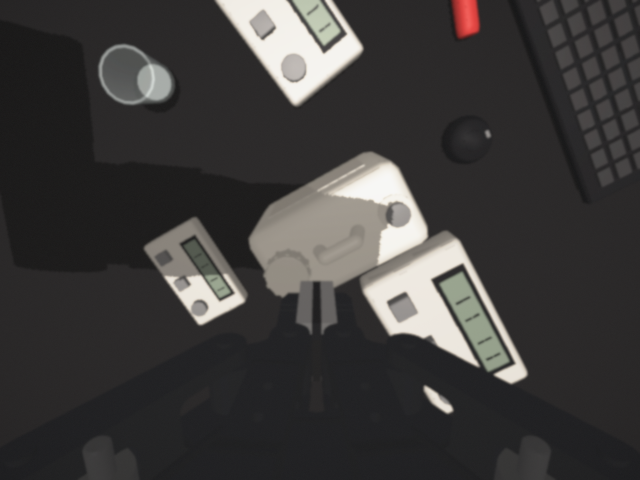

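The wrist view shows the plug at (399,213), predicted (399,215), and the key at (293,67), predicted (294,66.5). That agrees to about 2 mm, so I'll move above the plug and descend to z ≈ 0.19.

Request:
carry_out(commands="-1 3 0 -0.4 0; -1 6 0 -0.8 0; -1 7.6 0 -0.8 0; -1 7.6 4 -0.8 0; -1 7.6 8 -0.8 0; -1 7.6 12 -0.8 0; -1 7.6 15 -0.8 0; -1 7.6 16.5 -0.8 0; -1 7.6 17 -0.8 0; -1 7.6 17 -0.8 0")

```text
time: 3.48
ee_pos: [0.5497, -0.3514, 0.1913]
orientation: [[0.871, -0.003, 0.491], [-0.491, 0.0, 0.871], [-0.002, -1.0, -0.001]]
force: [-1.1, 0.2, 0.6]
grip_width: -0.0001
```

```bash
python3 - <<'E'
from h import *
cv2.imwrite("pics/w2.png",np.hstack([cams.capture("wrist")[140:380,200:520],cv2.resize(cams.capture("scene")[230:350,170:330],None,fx=2,fy=2)])[:,:,::-1])
go(.551,-.353,.175)
E
```

```text
t 3.58 tcp [ 0.5516 -0.3531  0.1946] tool cm [-0.06  1.96 -0.02] q [-0.57  0.55  0.37  1.38 -0.    1.52] az x -0.513 F [-0.2 -0.4  0.8]
```

View pics/w2.png

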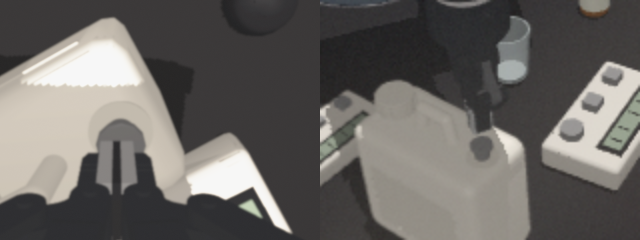

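The fingertips are centred over the grey plug in both views (crop about (120,135) wrist, (482,145) scene). Pressing slowly.

Request:
carry_out(commands="-1 0 1 0 0; -1 0 1.4 0 0; -1 0 1.7 0 0; -1 0 1.9 0 0; -1 0 2.1 0 0; -1 0 2.25 0 0; -1 0 2.4 0 0; -1 0 2.5 0 0; -1 0 2.6 0 0; -1 0 2.6 0 0")

```text
time: 4.42
ee_pos: [0.5516, -0.3531, 0.1685]
orientation: [[0.871, 0.002, 0.491], [-0.491, -0.003, 0.871], [0.004, -1.0, -0.001]]
force: [-0.3, -0.9, 2.6]
grip_width: 0.0002
```

```bash
python3 - <<'E'
from h import *
go(.551,-.353,.165)
E
```

```text
t 4.42 tcp [ 0.5516 -0.3531  0.1685] tool cm [-0.06  0.35 -0.02] q [-0.57  0.55  0.31  1.32 -0.    1.52] az x -0.513 F [-0.3 -0.9  2.6]
```

Request:
carry_out(commands="-1 0 0.1 0 0; -1 0 0.2 0 0; -1 0 0.3 0 0; -1 0 0.4 0 0; -1 0 0.45 0 0; -1 0 0.5 0 0; -1 0 0.5 0 0")

```text
time: 5.0
ee_pos: [0.5517, -0.3532, 0.1637]
orientation: [[0.871, 0.003, 0.491], [-0.491, -0.003, 0.871], [0.004, -1.0, -0.001]]
force: [-1.4, 0.2, 6.2]
grip_width: -0.0
```

Request:
carry_out(commands="-1 0 0.05 0 0; -1 0 0.1 0 0; -1 0 0.15 0 0; -1 0 0.15 0 0; -1 0 0.15 0 0")

```text
time: 5.42
ee_pos: [0.5518, -0.3533, 0.1629]
orientation: [[0.871, 0.003, 0.491], [-0.491, -0.004, 0.871], [0.005, -1.0, -0.001]]
force: [-1.9, 2.4, 10.3]
grip_width: 0.0001
```

Request:
carry_out(commands="-1 0 0.05 0 0; -1 0 0.1 0 0; -1 0 0.1 0 0; -1 0 0.1 0 0")

```text
time: 5.75
ee_pos: [0.5518, -0.3533, 0.1626]
orientation: [[0.871, 0.004, 0.491], [-0.491, -0.004, 0.871], [0.005, -1.0, -0.001]]
force: [-4.0, 2.4, 11.5]
grip_width: -0.0001
```

The force climbed to 11.5 N with almost no further travel: tip at 0.1626, plus about 2.3 mm of rubber give, puts the top at 0.165, so the plug is home. Lifting straight up.

Request:
carry_out(commands="-1 0 -0.5 0 0; -1 0 -2 0 0; -1 0 -5 0 0; -1 0 -8 0 0; -1 0 -10 0 0; -1 0 -10 0 0; -1 0 -10 0 0")

```text
time: 6.33
ee_pos: [0.5519, -0.3532, 0.2632]
orientation: [[0.871, 0.005, 0.491], [-0.491, -0.005, 0.871], [0.007, -1.0, -0.002]]
force: [0.2, -1.3, -1.0]
grip_width: -0.0001
```

```bash
python3 - <<'E'
from h import *
a=cams.capture("scene")[250:340,180:300]; b=cv2.imread("pics/scene0.png")[250:340,180:300,::-1]
cv2.imwrite("pics/cmp.png",cv2.resize(np.hstack([b,a]),None,fx=3,fy=3)[:,:,::-1])
go(.533,-.1785,.26)
E
```

```text
t 6.38 tcp [ 0.5515 -0.3529  0.262 ] tool cm [-10.17   0.13  14.29] q [-0.57  0.56  0.55  1.56 -0.    1.52] az x -0.513 F [-0.1 -0.3 -0.9]
```

View pics/cmp.png

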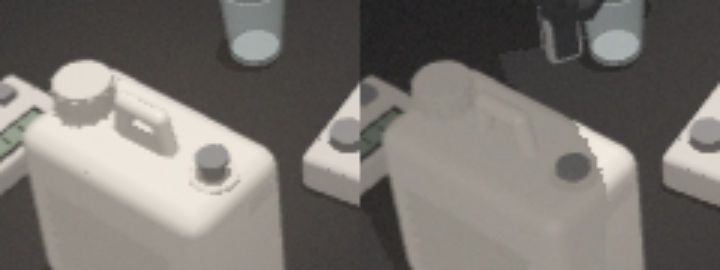

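Before/after: the plug (left (212,160), standing up) is now down in its collar (right (572,166)), and the jerrican hasn't moved. On to the round key.

Request:
carry_out(commands="-1 -2 0 2.8 0; -1 -4 0 5.6 0; -1 -6 0 8.4 0; -1 -8 0 11.2 0; -1 -10.2 0 14.3 0; -1 -10.2 4 14.3 0; -1 -10.2 8 14.3 0; -1 -10.2 12 14.3 0; -1 -10.2 14 14.3 0; -1 -10.2 14 14.3 0")

```text
time: 7.22
ee_pos: [0.5296, -0.1774, 0.1155]
orientation: [[0.871, -0.005, 0.491], [-0.491, -0.001, 0.871], [-0.004, -1.0, -0.003]]
force: [-1.1, 0.8, -0.1]
grip_width: 0.0002
```

```bash
python3 - <<'E'
from h import *
cv2.imwrite("pics/w3.png",cams.capture("wrist")[:,:,::-1])
go(.533,-.1785,.048)
E
```

```text
t 7.27 tcp [ 0.531  -0.178   0.1187] tool cm [0.2  7.07 0.07] q [-0.32  0.38 -0.09  1.1  -0.    1.76] az x -0.513 F [-0.   0.3  0.5]
```

View pics/w3.png

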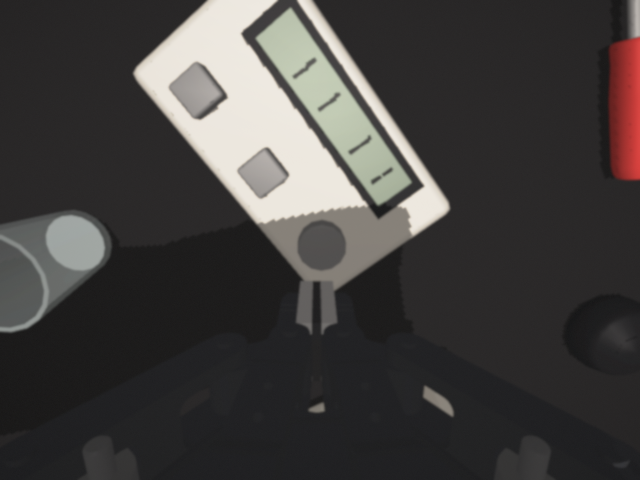

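The round key is at (322,246), in line with the fingers at column 317, and the square keys are well clear at (263,172) and (197,90). Pressing about 6 mm, then lifting.

Request:
carry_out(commands="-1 0.2 3 0 0; -1 0.2 5.5 0 0; -1 0.2 6.6 0 0; -1 0.2 7 0 0; -1 0.2 7.2 0 0; -1 0.2 7.4 0 0; -1 0.2 7.6 0 0; -1 0.2 7.7 0 0; -1 0.2 7.7 0 0")

```text
time: 8.02
ee_pos: [0.5336, -0.1795, 0.0427]
orientation: [[0.871, 0.0, 0.491], [-0.491, -0.003, 0.871], [0.002, -1.0, -0.002]]
force: [0.2, -0.7, 5.9]
grip_width: -0.0003
```

Request:
carry_out(commands="-1 0 0.1 0 0; -1 0 0.15 0 0; -1 0 0.2 0 0; -1 0 0.2 0 0")

```text
time: 8.35
ee_pos: [0.534, -0.1796, 0.0415]
orientation: [[0.871, 0.001, 0.491], [-0.491, -0.003, 0.871], [0.003, -1.0, -0.002]]
force: [-2.8, 1.0, 7.4]
grip_width: 0.0
```

Request:
carry_out(commands="-1 0 -1 0 0; -1 0 -4 0 0; -1 0 -8 0 0; -1 0 -12 0 0; -1 0 -16 0 0; -1 0 -20 0 0; -1 0 -24 0 0; -1 0 -26 0 0; -1 0 -26 0 0; -1 0 -26 0 0")

```text
time: 9.18
ee_pos: [0.5342, -0.179, 0.3034]
orientation: [[0.871, 0.004, 0.491], [-0.491, -0.004, 0.871], [0.006, -1.0, -0.001]]
force: [0.2, -0.2, -0.2]
grip_width: 0.0
```

```bash
python3 - <<'E'
from h import *
go(0.53,-.18,.3)
a=cams.capture("top"); cv2.imwrite("pics/end.png",a[:,:,::-1])
d=cv2.absdiff(a,cv2.imread("pics/top0.png")[:,:,::-1]).max(2)
print({k:int((d[y0:y1,x0:x1]>60).sum()) for k,(x0,y0,x1,y1) in dict(tall=(215,172,283,245),round=(115,235,185,290),low=(408,200,460,280),reagent=(250,275,277,300),beaker=(318,275,350,305),jar=(283,120,313,155),cyl=(215,122,255,168),driver=(320,135,390,162),mouse=(413,155,442,185),box=(147,143,190,175)).items()})
E
```

```text
t 9.18 tcp [ 0.5342 -0.179   0.3034] tool cm [-0.31  0.34 -0.29] q [-0.32  0.35  0.33  1.55 -0.    1.76] az x -0.513 F [ 0.2 -0.2 -0.2]
{'tall': 0, 'round': 0, 'low': 583, 'reagent': 0, 'beaker': 593, 'jar': 0, 'cyl': 0, 'driver': 946, 'mouse': 793, 'box': 0}
```

View pics/end.png

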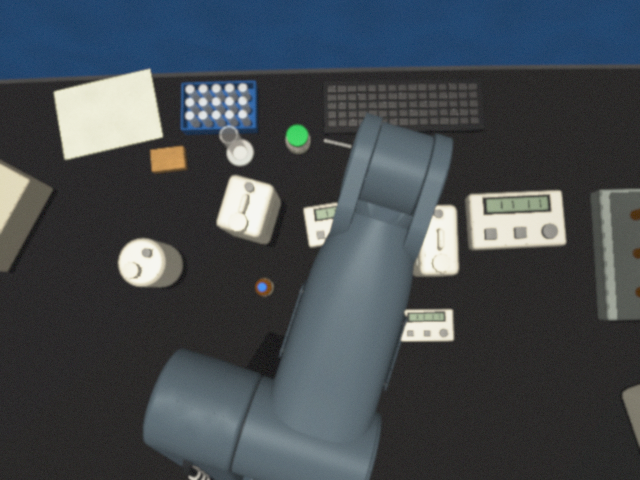

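The top view shows the arm raised clear at (380,200). Nothing has visibly moved: the nonzero differences fall only where the arm hides the view, and the jerrican is at its old place. Handing in.

```bash
python3 -c "
from bench import job_done
print(job_done())"
```

```text
the job is handed in; nothing more can be done
None
```

I pushed the low jerrican's vent plug home and then pressed the middle-sized timer's round key. The hand was lifted clear and the job handed in at about 9.2 s; `job_done()` gave no verdict.

- **Plug:** the force rose to 11.5 N with almost no further travel, with the tip at 0.1626 m. Allowing about 2.3 mm for the rubber, that puts the plug top at 0.165 m, which is home. The before/after crop shows it down in its collar and the jerrican unmoved.
- **Round key:** the tip went down to 0.0415 m at 7.4 N, about 6.5 mm of travel, which is past the 3.5 mm press point. After lifting, the measured force was about 0 N.
- **Surroundings:** the last top view shows no change at the tall jerrican, round bottle, reagent bottle, powder jar, measuring cylinder and cardboard box. The arm hid the beaker, the mouse, and part of the screwdriver, low jerrican and middle timer. I therefore did not check those in the end view, nor see the keys spring back up.
- **Agreement between views:** the top and scene cameras first disagreed by 7–10 mm. Refined pixels brought this to about 3–4 mm, and the wrist camera matched the prediction to about 2 mm.

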